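# Drift the old bushing out of a locomotive driving wheel

## Robot

A 6-joint arm with a two-finger parallel gripper is mounted at the origin on the work surface. World frame = base frame: x ahead of the robot, y to its left, z up, the work surface at z = 0. Lengths are in m, angles in rad, forces in N, time in s.
With the tool pointing down it reaches from about 0.35 to 0.85 m from the base axis. Payload 8.1 kg.
Tool frame: the origin (TCP) lies at the very end of the fingers, on their centre line; the grasp point (between the pads) lies 19 mm behind it; z points along the fingers, x is the direction in which the jaws open and shut, and the axes are right-handed (so a half turn about z gives the same grasp; the last joint's range is limited). The gripper opens to 93 mm and grips with 3 to 60 N. Pads are 15 mm wide; open, the fingers measure 128 mm over their backs; the gripper's body (75 mm by 188 mm) begins 65 mm behind the grasp point.
Start: joints at [1.174, 0.13, 1.488, -0, 1.523, -0.085], TCP at [0.184, 0.571, 0.219] pointing down, gripper open.
Joint ranges: [-2.96, 2.96], [-0.89, 2.26], [0.02, 2.5], [-1.34, 4.48], [0, 2.73], [-2.66, 2.66]. Speed limits (rad/s): [2.39, 2.39, 2.79, 3.14, 3.14, 3.14].

## Interface

Orientations are given as a unit quaternion [x, y, z, w].
In Python, from bench import r, vision, ticket gives the robot as it stands. The module is installed in compiled form; this text tells all that it offers.
- The arm moves only by the shell command python3 -m inch 'ROWS' [FORCE]. ROWS is JSON, a list of rows, each an object with "linear": the shift along the tool's x, y, z in m, a list of three; "yaw": the turn about the tool's z in degrees; "grip": the opening in per cent of the stroke, from 0 (shut) to 100 (fully open). A call has 1 to 12 rows; each row is the pose to reach, as a shift and turn from the pose measured when the call began, along the tool's axes at that moment; what a row does not reach only later rows make up. A row lasts 1/8 s, in which the tool goes at most 62.5 mm and 10.7 degrees, less where a joint would pass 70% of its speed; a pose out of reach is approached as far as the arm can. A call with a gripper value outside its range is refused whole. The fingers move at their own pace and stop on an object; FORCE is the grip in N (left out, the last holds). Time passes only in rows, so rows that repeat a pose let the fingers close. It gives the time, the measured TCP pose, the force and the opening at its end, in the units of the state.
- r.read_state(): the state, without advancing time (a new reading comes with each control period).
- vision.camera(name): name is "scene" or "top"; returns a dict with "frame" (420x560x3 uint8, red, green, blue), "intrinsics" (3x3 intrinsics, pixels), "R" (3x3) and "t" (3): a world point X has camera coordinates R X + t. Camera axes: x right, y down, z forward; pixel columns grow to the right and rows downward; lengths in m; the calibration is good to about 2 mm. A picture is of the moment at which its call begins. There is no depth.
- ticket.finish_job(): hands the job in, once; it reports no verdict.
The state is a dict: "clock": time; "joints": joint angles; "qd": joint speeds; "joint_torque": joint torques, N m; "ee_pos": TCP position; "eef_rot": TCP orientation; "force": force on the tool from outside, world axes, zero at the start; "wrist_torque": the same for the moment, N m; "opening": opening from 0.0 (shut) to 1.0 (fully open).
Only numpy, scipy, OpenCV 4.12 (cv2) and the standard library are available. Lean on these libraries where they do the work, as an engineer would, in place of code of your own. Each camera call takes 0.05 s, during which the arm holds its last target. There are 200 camera calls.

## Task

Take the long drift (the tallest of the three tools in the wooden rack), lower its rod into the hub of the wheel on the steel stand, and push with it until the brass bushing has come right out of the wheel's underside. Then let go, leaving the drift standing in the hub.

Things in the scene. Friction and masses are not known exactly. Their poses are not given: they have to be found in the camera images.
- drift: Long plain steel drift, 124 mm, 0.35 kg. Origin: centre of its lower tip; z up the tool. From the tip: rod 18 mm thick, 58 mm long; round flange 40 mm wide, 6 mm thick; round handle 30 mm wide, 60 mm high (64 to 124 mm above the tip). Starts upright in a rack hole, flange on the rack, tip 22 mm above the table. The other two tools have much lower grips (32 mm round and thin, 26 mm square).
- rack: Fixed wooden rack, an open bridge 60 x 225 mm, top 80 mm above the table, holding the three tools in a row 75 mm apart along its y axis, in any order. Origin: centre of its underside, on the table; z up. Grip the handle with the fingers to its +x and -x sides (across the row) and lift straight up at least 60 mm to clear the rack.
- bore (a point): Centre of the hub bore's mouth, top of the dark spoked wheel (140 mm) fixed level on a steel stand: 87 mm above the table; rim top 67 mm, wheel underside 43 mm, with an open gap down to the base plate's top at 8 mm. The bore is vertical, right through, 26 mm wide; its conical mouth is 38 mm wide, narrowing over the top 8 mm. z up. A wheel lying loose on the table is a spare.
- bush: Brass tube in that bore, 25 mm outside, 14 mm inside, 30 mm long. Origin: centre of its lower end; z up. Starts with its top 10 to 14 mm below the hub's top. Slides only straight down, against about 12 N of steady friction, and stays where left. Out of the wheel when its top is lower than 43 mm above the table; stops on the base plate, its top at 38 mm, the drift's flange then 9 mm above the hub.
Things that resemble listed ones, but are neither listed nor needed, are in the scene too. What is shaped like the drift but orange or turquoise is not meant.

How it is judged:
By the outcome, as a careful person would: the job done as asked, in the order asked, and still so for the second after the job is handed in, with the robot touching nothing.
It also fails if it takes over 38 s, if anything falls off the work surface, if the arm or the gripper's body presses on something with over 40 N, if the wrist force passes 120 N, or if a joint passes its speed limit or range.

## Working session

There is one attempt and no reset: what is moved stays moved. The work goes in short steps, Python scripts to look and compute and a shell command to move; the robot and the scene stay as the last step left them, time stands still between calls to the robot, and variables do not carry over. Pictures are saved under pics/ and viewed, about 8 in all and at most 12, crops included, and the job is handed in when it is done.

```bash
mkdir -p pics
cat > h.py <<'E'
import numpy as np, cv2
from bench import r, vision, ticket
def snap(name,fn=None):
    c=vision.camera(name)
    if fn: cv2.imwrite('pics/'+fn,c['frame'][:,:,::-1])
    return c
def ray(c,u,v):
    K,R,t=map(np.array,(c['intrinsics'],c['R'],c['t']))
    d=R.T@np.linalg.inv(K)@np.array([u,v,1.]); return -R.T@t,d
def onz(c,u,v,z):
    o,d=ray(c,u,v); return o+d*(z-o[2])/d[2]
def proj(c,X):
    K,R,t=map(np.array,(c['intrinsics'],c['R'],c['t']))
    p=K@(R@np.array(X)+t); return p[:2]/p[2]
E
python3 - <<'E'
from h import *
a=snap('scene');b=snap('top')
im=np.hstack([a['frame'],b['frame']])[:,:,::-1]
cv2.imwrite('pics/s0.png',a['frame'][:,:,::-1]);cv2.imwrite('pics/t0.png',b['frame'][:,:,::-1])
for c in(a,b):print(ray(c,280,210), c['intrinsics'][0][0])
s=r.read_state();print(s['clock'],s['ee_pos'],s['eef_rot'],s['opening'])
E
```

```text
(array([ 0.99020179, -0.22657612,  0.73387407]), array([-0.56177096,  0.27392024, -0.78068226])) 379.48856616433227
(array([0.34738538, 0.01033731, 1.01087936]), array([ 0.14451863,  0.02409105, -0.9893342 ])) 539.4035567843042
0.1 [0.1838378  0.57061404 0.21771284] [ 8.08327902e-01  5.88731971e-01 -7.05611247e-04  4.14139618e-04] 1.0014290866903095
```

View pics/s0.png

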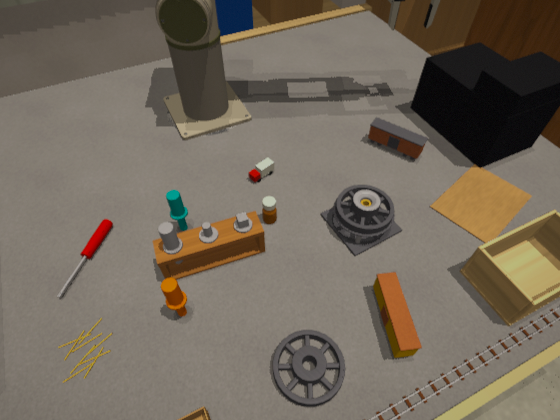

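View pics/t0.png

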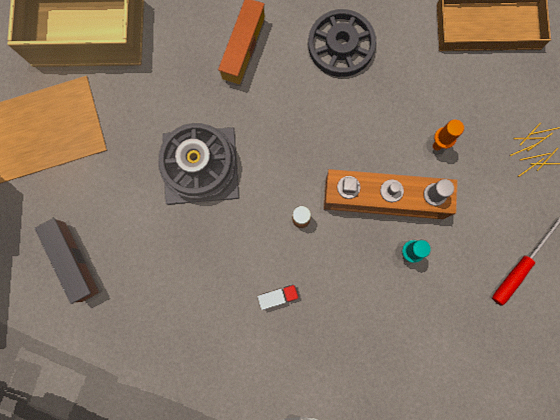

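The scene view shows:
- Grey drift in the rack's left hole at (168,235).
- Turquoise drift at (177,205) and orange drift at (174,292).
- Wheel on the stand at (366,203) and spare wheel at (308,366).

The top view shows:
- Candidates for the drift: grey (440,190), which is tallest and in the rack, orange (452,130), turquoise (417,250), and low tools at (393,188) and (349,185). I choose (440,190).
- Hub candidates: the stand wheel (193,156), which has the brass bushing, and the spare (342,38). I choose (193,156).

Run:
```python
from h import *
a=cv2.imread('pics/s0.png');b=cv2.imread('pics/t0.png')
f=lambda im,x,y,w,k:cv2.resize(im[y:y+w,x:x+w],None,fx=k,fy=k,interpolation=cv2.INTER_CUBIC)
# 400x300 each quadrants
cr=[f(b,400,150,80,5)[:300],f(b,153,116,80,5)[:400]]
top=np.hstack([f(b,400,160,80,5)[:290],f(b,153,126,80,5)[:290]])
bot=np.hstack([f(a,130,205,80,5)[:290],f(a,326,170,80,5)[:290]])
cv2.imwrite('pics/c1.png',np.vstack([top,bot]))
```

```text
(no output)
```

View pics/c1.png

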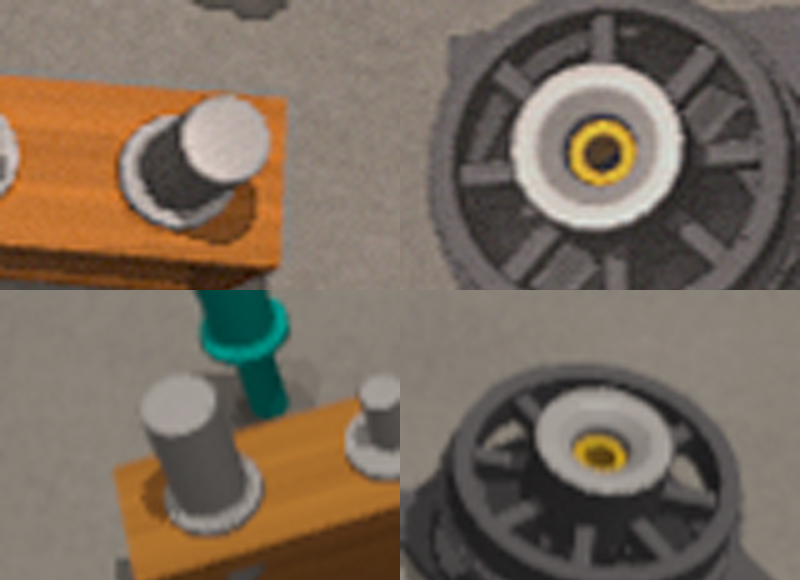

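The close crop confirms the choice: the grey drift's top face is at about (445,188) in the top view and (166,228) in the scene view. The brass-bushed hub's ring is centred at (192.5,155.5) and (367,200). Next I compute the positions.

Run:
```python
from h import *
a=snap('scene');b=snap('top')
g=lambda n,c,*p:print(n,onz(c,*p).round(4))
g('drift top',b,445,187.6,.146);g('drift sc',a,166,227.8,.146)
g('hub top',b,192.4,155.2,.087);g('hub sc',a,366.9,200,.087)
# mask-based refine
def el(c,u,v,w,lo):
    im=c['frame'].astype(np.uint8);x0,y0=int(u-w),int(v-w);s=im[y0:y0+2*w,x0:x0+2*w].astype(int)
    m=((s.min(2)>lo)&(s.max(2)-s.min(2)<30)).astype(np.uint8)
    cs,_=cv2.findContours(m,cv2.RETR_EXTERNAL,cv2.CHAIN_APPROX_NONE);k=max(cs,key=cv2.contourArea)
    e=cv2.fitEllipse(cv2.convexHull(k));return e[0][0]+x0,e[0][1]+y0,e[1]
for n,c,u,v,w,z in(('hub',b,192.4,155.2,20,.087),('hub',a,366.9,200,18,.087),('dr',b,445,187.6,11,.146),('dr',a,166,227.8,9,.146)):
  for lo in(130,150):
    try:
        e=el(c,u,v,w,lo);print(n,lo,e,onz(c,e[0],e[1],z).round(4))
    except Exception as x:print(n,lo,x)
# rack orientation: far/near long edges at z=.08
f=b['frame'].astype(int);m=((f[:,:,0]-f[:,:,2]>60)&(f[:,:,0]>150)&(f[:,:,1]<140)).astype(np.uint8);m[:160]=0;m[225:]=0;m[:,:310]=0;m[:,470:]=0
k=max(cv2.findContours(m,0,cv2.CHAIN_APPROX_NONE)[0],key=cv2.contourArea);q=cv2.boxPoints(cv2.minAreaRect(k))
for p in q:g('rack',b,*p,.08)
g('oran',b,455,128,.124);g('turq',b,420,248,.124)
s=r.read_state();from scipy.spatial.transform import Rotation as Q
print(Q.from_quat(s['eef_rot']).as_matrix().round(3),s['ee_pos'],s['clock'])
```

```text
drift top [ 0.508  -0.2357  0.146 ]
drift sc [ 0.5108 -0.2352  0.146 ]
hub top [0.5816 0.1873 0.087 ]
hub sc [0.5841 0.1873 0.087 ]
hub 130 (191.91579246520996, 154.74991416931152, (32.528133392333984, 34.044219970703125)) [0.5825 0.1882 0.087 ]
hub 150 (191.9087200164795, 154.76918411254883, (32.091407775878906, 33.83839416503906)) [0.5824 0.1882 0.087 ]
hub 130 (366.36119842529297, 199.85461807250977, (19.45265769958496, 26.58180809020996)) [0.5832 0.1864 0.087 ]
hub 150 (366.62805366516113, 199.74016952514648, (18.027536392211914, 24.99158477783203)) [0.5832 0.1872 0.087 ]
dr 130 (444.5183448791504, 187.4394235610962, (15.833581924438477, 17.100994110107422)) [ 0.5082 -0.2349  0.146 ]
dr 150 (444.5730209350586, 187.32267951965332, (15.670475959777832, 16.247724533081055)) [ 0.5084 -0.235   0.146 ]
dr 130 (165.02688312530518, 227.41425800323486, (11.23257064819336, 14.437383651733398)) [ 0.5091 -0.2366  0.146 ]
dr 150 (165.28350448608398, 227.36990642547607, (9.441198348999023, 12.36099910736084)) [ 0.5092 -0.2361  0.146 ]
rack [ 0.4965 -0.0459  0.08  ]
rack [ 0.5565 -0.0519  0.08  ]
rack [ 0.535  -0.2786  0.08  ]
rack [ 0.4758 -0.2705  0.08  ]
oran [ 0.6141 -0.2642  0.124 ]
turq [ 0.4123 -0.1962  0.124 ]
[[ 0.307  0.952 -0.   ]
 [ 0.952 -0.307 -0.001]
 [-0.001 -0.    -1.   ]] [0.18392632 0.57076107 0.2180021 ] 0.2
```

Fused estimates: drift (0.509,-0.2355), hub (0.583,0.187), rack x axis at -5.4°, so the tool yaw is about +77.5°. I'll travel around an arc at the current height.

```bash
python3 -m inch '[{"linear":[-0.033,0.05,0],"yaw":8,"grip":100},{"linear":[-0.066,0.1,0],"yaw":16,"grip":100},{"linear":[-0.1,0.15,0],"yaw":24,"grip":100},{"linear":[-0.133,0.2,0],"yaw":32,"grip":100},{"linear":[-0.166,0.25,0],"yaw":40,"grip":100},{"linear":[-0.2,0.3,0],"yaw":48,"grip":100},{"linear":[-0.23,0.35,0],"yaw":56,"grip":100},{"linear":[-0.262,0.396,0],"yaw":64,"grip":100},{"linear":[-0.32,0.42,0],"yaw":70,"grip":100},{"linear":[-0.378,0.443,0],"yaw":77,"grip":100},{"linear":[-0.436,0.466,0],"yaw":77,"grip":100},{"linear":[-0.495,0.489,0],"yaw":77,"grip":100}]' 40
cat > go.py <<'E'
import sys
from h import *
from scipy.spatial.transform import Rotation as Q
x,y,z,ang=map(float,sys.argv[1:5])
s=r.read_state();M=Q.from_quat(s['eef_rot']).as_matrix()
print('shift',(M.T@(np.array([x,y,z])-s['ee_pos'])).round(4),'yaw',round((np.degrees(np.arctan2(M[1,0],M[0,0]))-ang+90)%180-90,2),'pos',np.round(s['ee_pos'],4),'zaxis',M[:,2].round(3),'F',np.round(s['force'],1),'t',s['clock'],'op',s['opening'],'j',np.round(s['joints'],2))
E
python3 go.py .509 -.2355 .218 -5.4
```

```text
clock: 1.7
ee_pos: [0.4972, -0.0515, 0.2185]
eef_rot: [0.999, -0.042, -0.0, 0.001]
force: [1.2, 0.2, -0.3]
opening: 1.0
shift [0.0274 0.1824 0.0007] yaw 0.54 pos [ 0.4972 -0.0515  0.2185] zaxis [-0.    -0.001 -1.   ] F [ 1.2  0.2 -0.3] t 1.7 op 1.0003796249856318 j [-0.2  -0.14  1.76 -0.    1.52 -0.12]
```

```bash
python3 -m inch '[{"linear":[0.007,0.046,0],"yaw":0.5,"grip":100},{"linear":[0.014,0.091,0],"yaw":0.5,"grip":100},{"linear":[0.02,0.137,0],"yaw":0.5,"grip":100},{"linear":[0.0274,0.1824,0],"yaw":0.5,"grip":100},{"linear":[0.0274,0.1824,0],"yaw":0.5,"grip":100},{"linear":[0.0274,0.1824,0.03],"yaw":0.5,"grip":100},{"linear":[0.0274,0.1824,0.05],"yaw":0.5,"grip":100}]'
python3 go.py .509 -.2355 .102 -5.4
python3 - <<'E'
from h import *
a=snap('scene');b=snap('top')
f=lambda im,x,y,k:cv2.resize(im[y:y+140,x:x+130,::-1],None,fx=k,fy=k,interpolation=cv2.INTER_CUBIC)
cv2.imwrite('pics/c2.png',np.hstack([f(a['frame'],105,160,3),f(b['frame'],390,120,3)]))
E
```

```text
clock: 2.58
ee_pos: [0.5086, -0.2345, 0.1672]
eef_rot: [0.999, -0.047, -0.001, 0.0]
force: [0.2, -0.7, -0.4]
opening: 1.001
shift [0.0006 0.0009 0.0652] yaw 0.06 pos [ 0.5086 -0.2345  0.1672] zaxis [-0.001 -0.    -1.   ] F [ 0.2 -0.7 -0.4] t 2.575 op 1.0005990045253141 j [-0.52  0.05  1.66 -0.    1.42 -0.43]
```

View pics/c2.png

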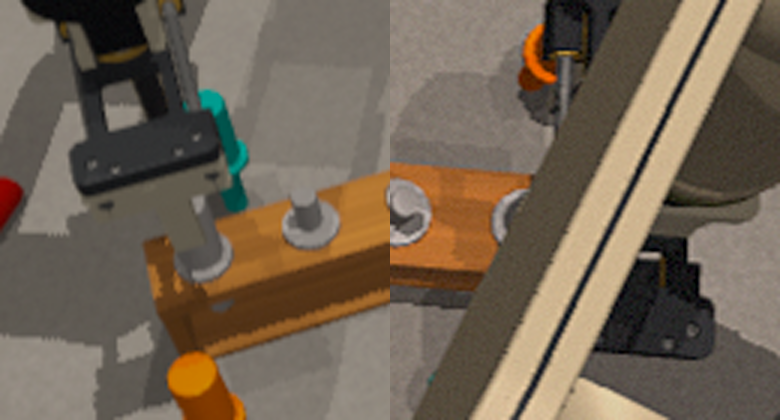

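The scene crop shows the open fingers over the grey drift (about (170,240)), clear of the orange and turquoise ones. The top view is hidden by the arm. I go down and close.

```bash
python3 -m inch '[{"linear":[0.0005,0.001,0.03],"yaw":0,"grip":100},{"linear":[0.0005,0.001,0.05],"yaw":0,"grip":100},{"linear":[0.0005,0.001,0.065],"yaw":0,"grip":100},{"linear":[0.0005,0.001,0.065],"yaw":0,"grip":100},{"linear":[0.0005,0.001,0.065],"yaw":0,"grip":20},{"linear":[0.0005,0.001,0.065],"yaw":0,"grip":20},{"linear":[0.0005,0.001,0.065],"yaw":0,"grip":20},{"linear":[0.0005,0.001,0.065],"yaw":0,"grip":20},{"linear":[0.0005,0.001,0.065],"yaw":0,"grip":20},{"linear":[0.0005,0.001,0.065],"yaw":0,"grip":20}]' 55
python3 go.py .509 -.2355 .102 -5.4
```

```text
clock: 3.92
ee_pos: [0.5074, -0.2347, 0.1004]
eef_rot: [0.999, -0.046, -0.002, -0.001]
force: [-0.3, 0.6, 0.5]
opening: 0.401
shift [ 0.0017  0.0006 -0.0016] yaw 0.08 pos [ 0.5074 -0.2347  0.1004] zaxis [-0.005  0.002 -1.   ] F [-0.3  0.6  0.5] t 3.925 op 0.4011993822049677 j [-0.52  0.11  1.73 -0.    1.31 -0.43]
```

```bash
python3 -m inch '[{"linear":[0,0,0],"yaw":0,"grip":15},{"linear":[0,0,0],"yaw":0,"grip":15},{"linear":[0,0,0],"yaw":0,"grip":15},{"linear":[0,0,0],"yaw":0,"grip":15}]' 55
python3 go.py .509 -.2355 .18 -5.4
```

```text
clock: 4.42
ee_pos: [0.5076, -0.2347, 0.1005]
eef_rot: [0.999, -0.046, -0.002, -0.001]
force: [1.7, -0.5, -0.7]
opening: 0.321
shift [ 0.0011  0.0005 -0.0795] yaw 0.09 pos [ 0.5076 -0.2347  0.1005] zaxis [-0.004  0.002 -1.   ] F [ 1.7 -0.5 -0.7] t 4.425 op 0.32084371467085443 j [-0.52  0.11  1.73 -0.    1.31 -0.43]
```

The opening of 29.8 mm matches the handle, so it is gripped. TCP is about 78.5 mm above the tip. I lift straight up.

```bash
python3 -m inch '[{"linear":[0,0,-0.01],"yaw":0,"grip":15},{"linear":[0,0,-0.03],"yaw":0,"grip":15},{"linear":[0,0,-0.06],"yaw":0,"grip":15},{"linear":[0,0,-0.09],"yaw":0,"grip":15},{"linear":[0,0,-0.11],"yaw":0,"grip":15},{"linear":[0,0,-0.11],"yaw":0,"grip":15}]' 60
python3 go.py .50 0 .21 -5.4;python3 go.py .583 .1873 .21 -5.4
```

```text
clock: 5.18
ee_pos: [0.5091, -0.2356, 0.213]
eef_rot: [0.999, -0.046, -0.001, 0.0]
force: [0.5, 0.6, -4.7]
opening: 0.315
shift [-0.0309 -0.2337  0.003 ] yaw 0.08 pos [ 0.5091 -0.2356  0.213 ] zaxis [-0.001 -0.    -1.   ] F [ 0.5  0.6 -4.7] t 5.175 op 0.31548210233696455 j [-0.52  0.03  1.61 -0.    1.51 -0.43]
shift [ 0.0344 -0.4279  0.0028] yaw 0.08 pos [ 0.5091 -0.2356  0.213 ] zaxis [-0.001 -0.    -1.   ] F [ 0.5  0.6 -4.7] t 5.175 op 0.31548210233696455 j [-0.52  0.03  1.61 -0.    1.51 -0.43]
```

```bash
python3 -m inch '[{"linear":[0.001,-0.02,-0.01],"yaw":0,"grip":15},{"linear":[0.003,-0.06,-0.01],"yaw":0,"grip":15},{"linear":[0.007,-0.11,-0.01],"yaw":0,"grip":15},{"linear":[0.011,-0.16,-0.01],"yaw":0,"grip":15},{"linear":[0.016,-0.21,-0.01],"yaw":0,"grip":15},{"linear":[0.02,-0.26,-0.01],"yaw":0,"grip":15},{"linear":[0.024,-0.31,-0.01],"yaw":0,"grip":15},{"linear":[0.029,-0.36,0],"yaw":0,"grip":15},{"linear":[0.032,-0.40,0],"yaw":0,"grip":15},{"linear":[0.0344,-0.428,0.01],"yaw":0,"grip":15},{"linear":[0.0344,-0.428,0.025],"yaw":0,"grip":15},{"linear":[0.0344,-0.428,0.035],"yaw":0,"grip":15}]' 60
python3 go.py .583 .1873 .178 -5.4
python3 - <<'E'
from h import *
a=snap('scene');b=snap('top')
f=lambda im,x,y,k:cv2.resize(im[y:y+140,x:x+130,::-1],None,fx=k,fy=k,interpolation=cv2.INTER_CUBIC)
cv2.imwrite('pics/c3.png',np.hstack([f(a['frame'],302,110,3),f(b['frame'],128,86,3)]))
for z in(.087,.098):
  print(proj(a,[.583,.1873,z]),proj(b,[.583,.1873,z]))
E
```

```text
clock: 6.68
ee_pos: [0.5816, 0.1873, 0.1757]
eef_rot: [0.999, -0.046, -0.002, 0.001]
force: [-0.1, 0.0, -4.3]
opening: 0.315
shift [ 0.0014 -0.0001 -0.0023] yaw 0.12 pos [0.5816 0.1873 0.1757] zaxis [-0.004 -0.001 -1.   ] F [-0.1  0.  -4.3] t 6.675 op 0.31455355074517777 j [ 0.23  0.19  1.5  -0.    1.45  0.32]
[366.64012607 199.67326778] [192.40875461 154.45518596]
[367.53210604 196.45762226] [191.24291553 152.90812576]
```

View pics/c3.png

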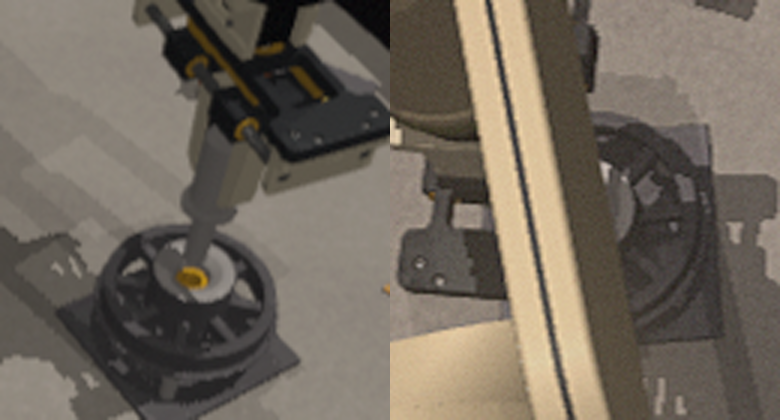

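The crop shows the rod tip at scene pixel (368,196). The expected pixel for a tip centred 10 mm above the mouth is (367.5,196.5), so it is aligned. I lower gently into the cone, watching the force.

```bash
python3 -m inch '[{"linear":[0.0012,0,0.003],"yaw":0,"grip":15},{"linear":[0.0012,0,0.008],"yaw":0,"grip":15},{"linear":[0.0012,0,0.013],"yaw":0,"grip":15},{"linear":[0.0012,0,0.017],"yaw":0,"grip":15},{"linear":[0.0012,0,0.017],"yaw":0,"grip":15}]' 60
python3 go.py .583 .1873 .1165 -5.4
```

```text
clock: 7.4
ee_pos: [0.5823, 0.1862, 0.1579]
eef_rot: [0.999, -0.047, -0.003, 0.001]
force: [-0.2, 0.5, -4.3]
opening: 0.317
shift [ 0.0009 -0.0012  0.0414] yaw 0.04 pos [0.5823 0.1862 0.1579] zaxis [-0.006 -0.002 -1.   ] F [-0.2  0.5 -4.3] t 7.4 op 0.3172140964597814 j [ 0.23  0.2   1.52 -0.    1.43  0.32]
```

```bash
python3 -m inch '[{"linear":[0.0005,-0.001,0.003],"yaw":0,"grip":15},{"linear":[0.0005,-0.001,0.006],"yaw":0,"grip":15},{"linear":[0.0005,-0.001,0.009],"yaw":0,"grip":15},{"linear":[0.0005,-0.001,0.012],"yaw":0,"grip":15},{"linear":[0.0005,-0.001,0.014],"yaw":0,"grip":15},{"linear":[0.0005,-0.001,0.014],"yaw":0,"grip":15}]' 60
python3 go.py .583 .1873 .1165 -5.4
```

```text
clock: 8.15
ee_pos: [0.5833, 0.1875, 0.1455]
eef_rot: [0.999, -0.047, -0.002, 0.001]
force: [-3.3, 0.2, 4.3]
opening: 0.314
shift [-0.0002  0.0002  0.029 ] yaw 0.05 pos [0.5833 0.1875 0.1455] zaxis [-0.004 -0.001 -1.   ] F [-3.3  0.2  4.3] t 8.15 op 0.31376610812146843 j [ 0.23  0.21  1.53 -0.    1.4   0.32]
```

```bash
python3 -m inch '[{"linear":[0,0,0.003],"yaw":0,"grip":15},{"linear":[0,0,0.006],"yaw":0,"grip":15},{"linear":[0,0,0.009],"yaw":0,"grip":15},{"linear":[0,0,0.012],"yaw":0,"grip":15},{"linear":[0,0,0.015],"yaw":0,"grip":15},{"linear":[0,0,0.018],"yaw":0,"grip":15},{"linear":[0,0,0.02],"yaw":0,"grip":15}]' 60
python3 go.py .583 .1873 .1165 -5.4
```

```text
clock: 9.02
ee_pos: [0.5835, 0.1876, 0.1271]
eef_rot: [0.999, -0.047, -0.002, 0.001]
force: [-5.1, -0.5, 7.3]
opening: 0.318
shift [-0.0004  0.0003  0.0106] yaw 0.06 pos [0.5835 0.1876 0.1271] zaxis [-0.003 -0.001 -1.   ] F [-5.1 -0.5  7.3] t 9.025 op 0.31812091008890186 j [ 0.23  0.23  1.55 -0.    1.37  0.32]
```

```bash
python3 -m inch '[{"linear":[-0.0005,0,0.002],"yaw":0,"grip":15},{"linear":[-0.001,0,0.004],"yaw":0,"grip":15},{"linear":[-0.001,0,0.006],"yaw":0,"grip":15},{"linear":[-0.001,0,0.008],"yaw":0,"grip":15},{"linear":[-0.001,0,0.0095],"yaw":0,"grip":15},{"linear":[-0.001,0,0.0095],"yaw":0,"grip":15}]' 60
python3 go.py .583 .1873 .1165 -5.4
python3 - <<'E'
from h import *
a=snap('scene')
f=lambda im,x,y,k:cv2.resize(im[y:y+110,x:x+140,::-1],None,fx=k,fy=k,interpolation=cv2.INTER_CUBIC)
cv2.imwrite('pics/c4.png',f(a['frame'],297,145,5))
E
```

```text
clock: 9.78
ee_pos: [0.5831, 0.1877, 0.1193]
eef_rot: [0.999, -0.047, -0.001, 0.001]
force: [-3.3, -1.6, 6.1]
opening: 0.316
shift [-0.0001  0.0004  0.0028] yaw 0.06 pos [0.5831 0.1877 0.1193] zaxis [-0.001 -0.001 -1.   ] F [-3.3 -1.6  6.1] t 9.775 op 0.3159142292610509 j [ 0.23  0.23  1.56 -0.    1.35  0.32]
```

View pics/c4.png

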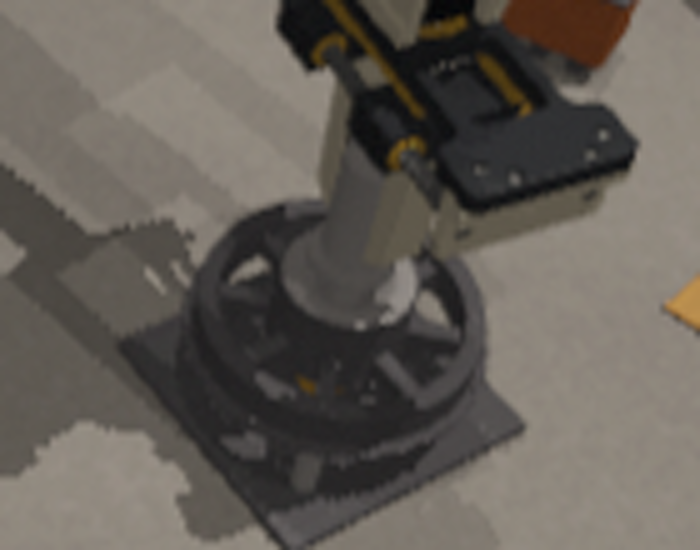

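The flange is now just above the hub, and brass shows through the spokes at crop (305,383), below the wheel. I push on until the force shows the plate.

```bash
python3 -m inch '[{"linear":[-0.0005,0,0.0015],"yaw":0,"grip":15},{"linear":[-0.0005,0,0.003],"yaw":0,"grip":15},{"linear":[-0.0005,0,0.0045],"yaw":0,"grip":15},{"linear":[-0.0005,0,0.0045],"yaw":0,"grip":15}]' 60
python3 go.py .583 .1873 .1165 -5.4
```

```text
clock: 10.32
ee_pos: [0.5831, 0.1877, 0.1164]
eef_rot: [0.999, -0.047, -0.0, 0.001]
force: [-3.5, -0.0, 5.2]
opening: 0.315
shift [-0.0001  0.0004 -0.0001] yaw 0.07 pos [0.5831 0.1877 0.1164] zaxis [-0.    -0.001 -1.   ] F [-3.5 -0.   5.2] t 10.325 op 0.3154986893613103 j [ 0.23  0.23  1.56 -0.    1.35  0.32]
```

```bash
python3 -m inch '[{"linear":[-0.0005,0,0.0015],"yaw":0,"grip":15},{"linear":[-0.0005,0,0.003],"yaw":0,"grip":15},{"linear":[-0.0005,0,0.0045],"yaw":0,"grip":15},{"linear":[-0.0005,0,0.0045],"yaw":0,"grip":15},{"linear":[-0.0005,0,0.0045],"yaw":0,"grip":15}]' 60
python3 go.py .583 .1873 .1165 -5.4
```

```text
clock: 10.95
ee_pos: [0.5835, 0.1879, 0.1157]
eef_rot: [0.999, -0.046, 0.001, 0.0]
force: [-8.2, -1.7, 18.7]
opening: 0.314
shift [-0.0005  0.0006 -0.0008] yaw 0.08 pos [0.5835 0.1879 0.1157] zaxis [ 0.002 -0.001 -1.   ] F [-8.2 -1.7 18.7] t 10.95 op 0.31440048121292535 j [ 0.23  0.23  1.57 -0.    1.34  0.32]
```

The force rises to 18.7 N with TCP stalled at 0.1157, so the tip is at about 37–38 mm and the bush is on the plate. I relax, then open.

```bash
python3 -m inch '[{"linear":[-0.0005,0,0],"yaw":0,"grip":15},{"linear":[-0.0005,0,0],"yaw":0,"grip":15}]' 20
python3 go.py .583 .1873 .1165 -5.4
python3 - <<'E'
from h import *
a=snap('scene')
f=lambda im,x,y,k:cv2.resize(im[y:y+110,x:x+140,::-1],None,fx=k,fy=k,interpolation=cv2.INTER_CUBIC)
cv2.imwrite('pics/c5.png',cv2.convertScaleAbs(f(a['frame'],297,145,5),alpha=1.6))
E
```

```text
clock: 11.2
ee_pos: [0.5833, 0.1881, 0.116]
eef_rot: [0.999, -0.046, 0.002, 0.0]
force: [0.4, 0.6, 3.2]
opening: 0.32
shift [-0.0002  0.0008 -0.0005] yaw 0.08 pos [0.5833 0.1881 0.116 ] zaxis [ 0.003 -0.001 -1.   ] F [0.4 0.6 3.2] t 11.2 op 0.31961132644943807 j [ 0.23  0.23  1.57 -0.    1.34  0.32]
```

View pics/c5.png

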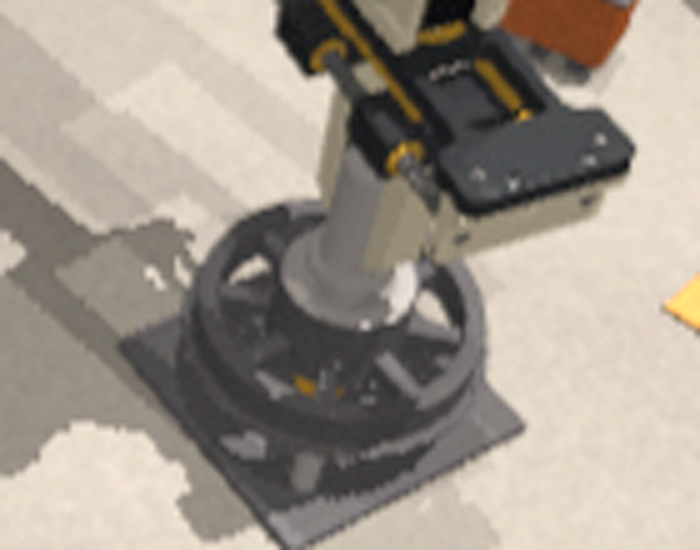

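The image shows the flange just above the hub and brass visible through the spokes at crop (305,383). It looks nearly the same as before, so I check for slip in the grip: where should the flange outline be?

Run:
```python
from h import *
a=snap('scene')
th=np.linspace(0,6.283,90)
for tip in(.036,.038,.043,.048):
  P=np.array([proj(a,[.583+.02*np.cos(t),.188+.02*np.sin(t),tip+.058]) for t in th]);T=np.array([proj(a,[.583+.02*np.cos(t),.188+.02*np.sin(t),tip+.064]) for t in th])
  print(tip,'bottom edge max row',((P.max(0)-[297,145])*5).round(0),'top-edge left',((T.min(0)-[297,145])*5).round(0))
# brass pixel: bush cylinder outer surface predicted top rim for bush top .038/.043
f=a['frame'].astype(int)
m=(f[:,:,0]-f[:,:,2]>50)&(f[:,:,0]>60);ys,xs=np.nonzero(m[210:235,345:385]);print('brass px',list(zip(xs+345,ys+210)))
for z in(.038,.043,.048):
  P=np.array([proj(a,[.583+.0125*np.cos(t),.188+.0125*np.sin(t),z]) for t in th]);print(z,P.min(0).round(1),P.max(0).round(1))
# row profile through flange bottom
for u in(364,366,368):print(u,[int(f[v,u].mean()) for v in range(196,220)])
```

```text
0.036 bottom edge max row [398. 297.] top-edge left [309. 220.]
0.038 bottom edge max row [399. 294.] top-edge left [310. 217.]
0.043 bottom edge max row [401. 287.] top-edge left [312. 209.]
0.048 bottom edge max row [403. 280.] top-edge left [314. 202.]
brass px [(np.int64(356), np.int64(221)), (np.int64(357), np.int64(221)), (np.int64(357), np.int64(222)), (np.int64(358), np.int64(222)), (np.int64(359), np.int64(222))]
0.038 [357.7 209. ] [368.5 217.4]
0.043 [358.1 207.6] [368.9 216. ]
0.048 [358.4 206.3] [369.3 214.7]
364 [69, 70, 70, 71, 72, 73, 71, 69, 71, 69, 70, 74, 75, 66, 44, 36, 38, 37, 38, 38, 37, 55, 58, 41]
366 [71, 71, 70, 71, 72, 75, 73, 72, 71, 71, 70, 72, 76, 72, 57, 38, 37, 38, 37, 39, 38, 36, 37, 38]
368 [72, 71, 71, 72, 72, 76, 74, 72, 71, 69, 66, 70, 75, 72, 62, 48, 38, 39, 39, 38, 37, 36, 36, 38]
```

The grey outline is the wider hub top in shadow, so this check does not settle it. I release, retreat, and measure the drift's top from clear views; I can push again if needed.

```bash
python3 -m inch '[{"linear":[0,0,0],"yaw":0,"grip":40},{"linear":[0,0,0],"yaw":0,"grip":50},{"linear":[0,0,0],"yaw":0,"grip":80},{"linear":[0,0,0],"yaw":0,"grip":80},{"linear":[0,0,0],"yaw":0,"grip":80},{"linear":[0,0,0],"yaw":0,"grip":80}]' 20
python3 -m inch '[{"linear":[0,0,-0.02],"yaw":0,"grip":80},{"linear":[0,0,-0.05],"yaw":0,"grip":80},{"linear":[0,0,-0.09],"yaw":0,"grip":80},{"linear":[0,0,-0.12],"yaw":0,"grip":80},{"linear":[0,0.05,-0.12],"yaw":0,"grip":80},{"linear":[0,0.1,-0.12],"yaw":0,"grip":80},{"linear":[0,0.15,-0.12],"yaw":0,"grip":80},{"linear":[0,0.2,-0.12],"yaw":0,"grip":80},{"linear":[-0.05,0.2,-0.12],"yaw":0,"grip":80},{"linear":[-0.08,0.2,-0.12],"yaw":0,"grip":80},{"linear":[-0.08,0.2,-0.12],"yaw":0,"grip":80}]'
python3 - <<'E'
from h import *
a=snap('scene');b=snap('top')
f=lambda im,x,y,k:cv2.resize(im[y:y+125,x:x+100,::-1],None,fx=k,fy=k,interpolation=cv2.INTER_CUBIC)
cv2.imwrite('pics/c6.png',cv2.convertScaleAbs(np.hstack([f(a['frame'],320,135,4),f(b['frame'],145,90,4)]),alpha=1.4))
E
```

```text
clock: 12.05
ee_pos: [0.5834, 0.1881, 0.116]
eef_rot: [0.999, -0.046, 0.002, 0.0]
force: [0.5, 0.3, -0.1]
opening: 0.795
clock: 13.42
ee_pos: [0.4841, -0.0036, 0.2377]
eef_rot: [0.999, -0.047, 0.003, 0.0]
force: [0.9, 0.2, 0.9]
opening: 0.801
```

View pics/c6.png

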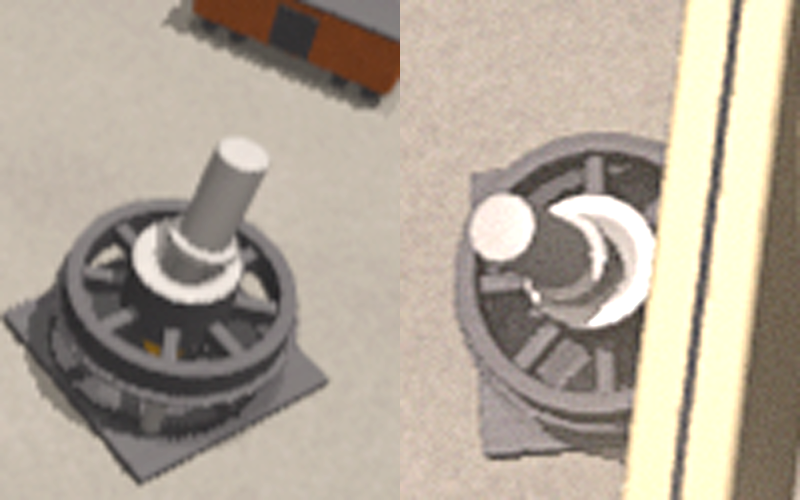

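The drift stands in the hub; its top face is at scene (380.5,174) and top (170.5,147). I triangulate the top for height and tilt.

Run:
```python
from h import *
a=snap('scene');b=snap('top')
def el(c,u,v,w,lo):
    x0,y0=int(u-w),int(v-w);s=c['frame'][y0:y0+2*w,x0:x0+2*w].astype(int)
    m=((s.min(2)>lo)).astype(np.uint8);k=max(cv2.findContours(m,0,cv2.CHAIN_APPROX_NONE)[0],key=cv2.contourArea)
    e=cv2.fitEllipse(cv2.convexHull(k));print(e[1]);return e[0][0]+x0,e[0][1]+y0
def tri(p,q):
    o1,d1=ray(a,*p);o2,d2=ray(b,*q);s=np.linalg.lstsq(np.c_[d1,-d2],o2-o1,rcond=None)[0]
    A,B=o1+s[0]*d1,o2+s[1]*d2;return ((A+B)/2).round(4),np.linalg.norm(A-B).round(4)
p=el(a,380.5,174,8,135);q=el(b,170.5,147,11,150)
print(p,q,tri(p,q),tri((380.5,173.8),(170.5,146.6)))
print('expected upright top .162:',proj(a,[.583,.188,.162]),proj(b,[.583,.188,.162]))
print(r.read_state()['force'],r.read_state()['clock'])
```

```text
(7.178558826446533, 12.742888450622559)
(14.478896141052246, 16.064416885375977)
(380.5075168609619, 172.8570113182068) (170.20813846588135, 146.4383192062378) (array([0.5787, 0.2103, 0.1581]), np.float64(0.0005)) (array([0.5791, 0.2105, 0.1556]), np.float64(0.0003))
expected upright top .162: [373.38936302 176.24384815] [183.46277248 143.15542781]
[0.28172922 0.06549704 0.31386334] 13.625
```

The top is at (0.579,0.210,0.157): the drift is deep enough (tip about 36–38 mm, so the bush is out) but leans about 10° toward +y. That isn't a clean "standing", and there is time. I'll turn the jaws along the lean, close gently about the bore axis to set it upright, seat it, and release.

```bash
python3 go.py .582 .198 .235 -80;python3 go.py .582 .198 .235 -5.4
```

```text
shift [ 0.0772 -0.2096  0.002 ] yaw 74.69 pos [ 0.4857 -0.0036  0.2367] zaxis [ 0.005 -0.001 -1.   ] F [0.3 0.1 0.3] t 13.625 op 0.79927116234533 j [-0.11 -0.2   1.77 -0.    1.56 -0.02]
shift [ 0.0772 -0.2096  0.002 ] yaw 0.09 pos [ 0.4857 -0.0036  0.2367] zaxis [ 0.005 -0.001 -1.   ] F [0.3 0.1 0.3] t 13.625 op 0.79927116234533 j [-0.11 -0.2   1.77 -0.    1.56 -0.02]
```

```bash
python3 -m inch '[{"linear":[0.01,-0.02,0],"yaw":9,"grip":100},{"linear":[0.02,-0.04,0],"yaw":18,"grip":100},{"linear":[0.03,-0.07,0],"yaw":27,"grip":100},{"linear":[0.04,-0.1,0],"yaw":36,"grip":100},{"linear":[0.05,-0.13,0],"yaw":45,"grip":100},{"linear":[0.06,-0.16,0],"yaw":54,"grip":100},{"linear":[0.07,-0.19,0],"yaw":63,"grip":100},{"linear":[0.077,-0.21,0],"yaw":71,"grip":100},{"linear":[0.077,-0.21,0],"yaw":75,"grip":100},{"linear":[0.077,-0.21,0],"yaw":75,"grip":100}]' 10
python3 go.py .582 .198 .125 -80; python3 go.py .583 .188 .125 -80
```

```text
clock: 14.88
ee_pos: [0.5822, 0.1989, 0.2364]
eef_rot: [0.765, -0.644, 0.002, -0.001]
force: [0.2, -0.9, 0.0]
opening: 1.001
shift [0.0007 0.0008 0.1114] yaw -0.24 pos [0.5822 0.1989 0.2364] zaxis [ 0.004 -0.001 -1.   ] F [ 0.2 -0.9  0. ] t 14.875 op 1.0005407994366342 j [ 0.25  0.16  1.42 -0.    1.55  1.65]
shift [0.0107 0.0015 0.1115] yaw -0.24 pos [0.5822 0.1989 0.2364] zaxis [ 0.004 -0.001 -1.   ] F [ 0.2 -0.9  0. ] t 14.875 op 1.0005407994366342 j [ 0.25  0.16  1.42 -0.    1.55  1.65]
```

```bash
python3 -m inch '[{"linear":[0,0.001,0.03],"yaw":0,"grip":100},{"linear":[0,0.001,0.06],"yaw":0,"grip":100},{"linear":[0,0.001,0.09],"yaw":0,"grip":100},{"linear":[0,0.001,0.11],"yaw":0,"grip":100},{"linear":[0.005,0.001,0.11],"yaw":0,"grip":100},{"linear":[0.0105,0.001,0.11],"yaw":0,"grip":80},{"linear":[0.0105,0.001,0.11],"yaw":0,"grip":60},{"linear":[0.0105,0.001,0.11],"yaw":0,"grip":50},{"linear":[0.0105,0.001,0.11],"yaw":0,"grip":40},{"linear":[0.0105,0.001,0.11],"yaw":0,"grip":40},{"linear":[0.0105,0.001,0.11],"yaw":0,"grip":40}]' 8
python3 go.py .583 .188 .125 -80
```

```text
clock: 16.25
ee_pos: [0.5834, 0.1883, 0.1264]
eef_rot: [0.765, -0.644, 0.002, -0.001]
force: [0.1, -0.4, 0.8]
opening: 0.424
shift [0.0002 0.0005 0.0014] yaw -0.23 pos [0.5834 0.1883 0.1264] zaxis [ 0.004 -0.001 -1.   ] F [ 0.1 -0.4  0.8] t 16.25 op 0.4240184687964915 j [ 0.23  0.22  1.56 -0.    1.36  1.63]
```

```bash
python3 -m inch '[{"linear":[0,0,0],"yaw":0,"grip":30},{"linear":[0,0,0],"yaw":0,"grip":25},{"linear":[0,0,0],"yaw":0,"grip":25},{"linear":[0,0,0],"yaw":0,"grip":25},{"linear":[0,0,0.001],"yaw":0,"grip":25},{"linear":[0,0,0.002],"yaw":0,"grip":25},{"linear":[0,0,0.003],"yaw":0,"grip":25},{"linear":[0,0,0.003],"yaw":0,"grip":25}]' 10
python3 go.py .583 .188 .125 -80
python3 - <<'E'
from h import *
a=snap('scene')
f=lambda im,x,y,k:cv2.resize(im[y:y+125,x:x+100,::-1],None,fx=k,fy=k,interpolation=cv2.INTER_CUBIC)
cv2.imwrite('pics/c7.png',cv2.convertScaleAbs(f(a['frame'],320,135,4),alpha=1.4))
E
```

```text
clock: 17.25
ee_pos: [0.5852, 0.1886, 0.126]
eef_rot: [0.765, -0.644, 0.003, -0.003]
force: [0.8, -2.5, 10.5]
opening: 0.332
shift [0.0002 0.0023 0.001 ] yaw -0.23 pos [0.5852 0.1886 0.126 ] zaxis [ 0.008 -0.    -1.   ] F [ 0.8 -2.5 10.5] t 17.25 op 0.3323315153891865 j [ 0.23  0.22  1.56 -0.    1.35  1.63]
```

View pics/c7.png

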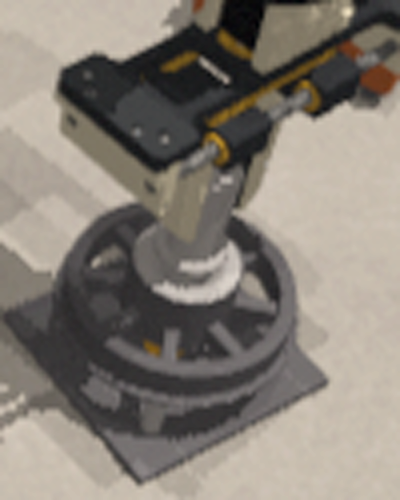

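The drift is gripped nearly upright (opening 30.9 mm). I firm the grip to square it, relax, then open.

```bash
python3 -m inch '[{"linear":[-0.0005,0.001,0.0],"yaw":0,"grip":20},{"linear":[-0.0005,0.001,0.0],"yaw":0,"grip":20},{"linear":[-0.0005,0.001,0.002],"yaw":0,"grip":20},{"linear":[-0.0005,0.001,0.003],"yaw":0,"grip":20},{"linear":[-0.0005,0.001,0.001],"yaw":0,"grip":20}]' 35
python3 -m inch '[{"linear":[0,0,0],"yaw":0,"grip":30},{"linear":[0,0,0],"yaw":0,"grip":34},{"linear":[0,0,0],"yaw":0,"grip":37},{"linear":[0,0,0],"yaw":0,"grip":40},{"linear":[0,0,0],"yaw":0,"grip":40}]' 10
python3 go.py .583 .188 .125 -80
```

```text
clock: 17.92
ee_pos: [0.5849, 0.1886, 0.1263]
eef_rot: [0.765, -0.644, 0.004, -0.003]
force: [-0.2, -2.4, 2.9]
opening: 0.318
clock: 18.55
ee_pos: [0.5847, 0.1887, 0.1259]
eef_rot: [0.765, -0.644, 0.004, -0.003]
force: [0.7, -0.1, 0.8]
opening: 0.398
shift [0.0004 0.0018 0.0009] yaw -0.24 pos [0.5847 0.1887 0.1259] zaxis [ 0.01  -0.001 -1.   ] F [ 0.7 -0.1  0.8] t 18.55 op 0.39840212523729607 j [ 0.23  0.22  1.56 -0.    1.35  1.63]
```

Now I open fully, go straight up, and retreat.

```bash
python3 -m inch '[{"linear":[0,0,0],"yaw":0,"grip":60},{"linear":[0,0,0],"yaw":0,"grip":80},{"linear":[0,0,0],"yaw":0,"grip":100},{"linear":[0,0,-0.01],"yaw":0,"grip":100},{"linear":[0,0,-0.03],"yaw":0,"grip":100},{"linear":[0,0,-0.06],"yaw":0,"grip":100},{"linear":[0,0,-0.09],"yaw":0,"grip":100},{"linear":[0,0,-0.11],"yaw":0,"grip":100},{"linear":[0.04,0,-0.11],"yaw":0,"grip":100},{"linear":[0.1,0,-0.11],"yaw":0,"grip":100},{"linear":[0.16,0,-0.11],"yaw":0,"grip":100},{"linear":[0.21,0.04,-0.11],"yaw":0,"grip":100}]'
python3 - <<'E'
from h import *
a=snap('scene');b=snap('top')
def el(c,u,v,w,lo):
    x0,y0=int(u-w),int(v-w);s=c['frame'][y0:y0+2*w,x0:x0+2*w].astype(int)
    m=((s.min(2)>lo)).astype(np.uint8);k=max(cv2.findContours(m,0,cv2.CHAIN_APPROX_NONE)[0],key=cv2.contourArea)
    e=cv2.fitEllipse(cv2.convexHull(k));print(e[1]);return e[0][0]+x0,e[0][1]+y0
f=lambda im,x,y,k:cv2.resize(im[y:y+125,x:x+100,::-1],None,fx=k,fy=k,interpolation=cv2.INTER_CUBIC)
cv2.imwrite('pics/c8.png',cv2.convertScaleAbs(np.hstack([f(a['frame'],320,135,4),f(b['frame'],145,90,4)]),alpha=1.4))
E
```

```text
clock: 20.05
ee_pos: [0.5812, -0.0259, 0.2359]
eef_rot: [0.765, -0.644, 0.004, -0.003]
force: [-0.1, 0.8, 0.4]
opening: 0.999
```

View pics/c8.png

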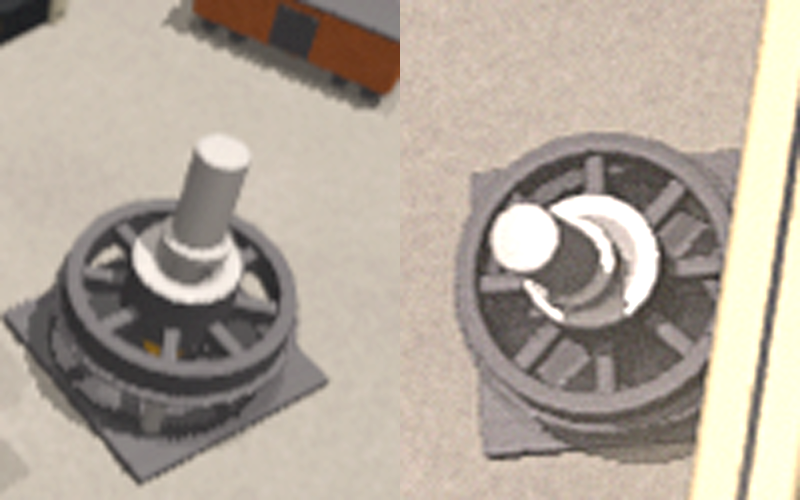

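It is more upright now: the top face is at scene (375.5,173) and top (176.3,149.3). I triangulate it, along with the flange centre.

Run:
```python
from h import *
a=snap('scene');b=snap('top')
def tri(p,q):
    o1,d1=ray(a,*p);o2,d2=ray(b,*q);s=np.linalg.lstsq(np.c_[d1,-d2],o2-o1,rcond=None)[0]
    A,B=o1+s[0]*d1,o2+s[1]*d2;return ((A+B)/2).round(4),np.linalg.norm(A-B).round(4)
print(tri((375.4,172.9),(176.1,149)))
```

```text
(array([0.5742, 0.2004, 0.1583]), np.float64(0.0006))
```

Run:
```python
from h import *
s=r.read_state();print(s['clock'],np.round(s['force'],1),np.abs(s['qd']).max());ticket.finish_job()
```

```text
20.25 [ 0.5  0.1 -0.1] 0.04507908533307076
the job is handed in; nothing more can be done
```

The grey drift from the rack is in the hub of the wheel on the stand and has pushed the bushing down onto the base plate. I let go of it and handed in at 20.25 s, with the arm clear and nothing touching.

- **Bushing out:** I pushed until the arm stalled at 18.7 N with the drift's tip at about 37–38 mm. That matches the bushing resting on the base plate, its top at 38 mm (limit 43 mm). Brass shows below the hub through the spokes, but I did not measure the bushing itself.
- **Drift upright:** this was not perfect. After the first release it leaned about 10° in the loose bore, so I turned the gripper, gripped it again, set it straighter and let go. It still leans about 6–7°.
- **Disagreement:** the last measurement put the top of the drift at 158 mm, against 162 mm expected if it were seated straight. The camera calibration is only good to about 2 mm, and a lower top would still mean the bushing is out.
- **Forces:** the highest force I read was 18.7 N. Forces between readings were not logged.

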